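# Brace the sample jar and twist off its tight cap

## Robot

A 6-joint arm with a two-finger parallel gripper is mounted at the origin on the work surface. World frame = base frame: x ahead of the robot, y to its left, z up, the work surface at z = 0. Lengths are in m, angles in rad, forces in N, time in s.
With the tool pointing down it reaches from about 0.25 to 0.775 m from the base axis. Payload 4 kg.
Tool frame: the origin (TCP) lies between the finger pads; the fingertips stand 25 mm ahead of it and the grasp point (between the pads) lies 6 mm ahead of it (robot.tip_reach is the z of the fingertips in the tool frame, in m); z points along the fingers, y is the line along which they close (so a half turn about z gives the same grasp; the last joint's range is limited). The gripper opens to 94 mm and grips with 3 to 60 N. Pads are 16 mm wide; open, the fingers measure 119 mm over their backs; the gripper's body (75 mm by 177 mm) begins 78 mm behind the grasp point.
Start: joints at [1.074, 0.087, 1.371, -0, 1.684, -0.103], TCP at [0.211, 0.508, 0.191] pointing down, gripper open.
Joint ranges: [-3.1, 3.1], [-0.76, 2.03], [0.27, 2.55], [-1.08, 4.22], [0.17, 2.65], [-2.57, 2.57]. Speed limits (rad/s): [2.79, 2.79, 3.14, 3.14, 3.14, 3.14].

## Interface

Orientations are given as [roll, pitch, yaw] about the fixed x, y, z axes, in that order (R = Rz(yaw) Ry(pitch) Rx(roll)).
In Python, from bench import robot gives the robot as it stands. The module is installed in compiled form; this text tells all that it offers.
- The arm moves only by the shell command python3 -m handwheel 'ROWS'. ROWS is JSON, a list of rows, each a list of 3 entries, a list of its own where there are three numbers: the turn, a rotation vector about the world's x, y, z in units of 90 degrees (1.0 is 90 degrees), then the shift along the world's x, y, z in units of 0.05 m (1.0 is 0.05 m), then the closure, from 0 (fully open) to 1 (shut). A call has 1 to 5 rows; each row shifts and turns the commanded pose from where the row before left it; what a row does not reach is not made up. A row lasts 1/10 s, in which the tool goes at most 50 mm and 8.59 degrees, less where a joint would pass 70% of its speed; a pose out of reach is approached as far as the arm can. A call with a number of a shift or a turn outside -1 to 1 is refused whole. A call with a gripper value outside its range is refused whole. The fingers move at their own pace and stop on an object; the grip force is fixed at half the most. Time passes only in rows, so rows that do not move let the fingers close. It gives the time, the measured TCP pose, the force, the opening and the grip force at its end, in the units of the state.
- robot.get_obs(): the state, without advancing time (a new reading comes with each control period).
- robot.snapshot(name): name is "side" or "top" or "wrist"; returns (picture, depth): 480x640x3 uint8, red, green, blue; 480x640 float32, m along the optical axis (not along the pixel's ray), 0 where there is no reading.
- robot.calibration(name): a dict with "mtx" (3x3 intrinsics, pixels), "extrinsics" (4x4, takes a point from camera to world coordinates); the wrist camera has in their place "hand_eye" (4x4, takes a point from camera to tool coordinates, whose origin is the TCP and whose axes are the flange's). Camera axes: x right, y down, z forward; pixel columns grow to the right and rows downward; lengths in m; the calibration is good to about 2 mm. A picture is of the moment at which its call begins: read the wrist's pose just before it. calibration takes no time and is no camera call.
- robot.close_job(): hands the job in; it is judged then, once.
Trained networks look in the newest picture that a camera, given by its name, has taken for a name from the list of things; names that differ only in an ending like _2 or _b are one class to them, and where a whole thing is asked for, a point or a joint stands for the part that bears it (a point fixed in the world has none). Each returns a list of dicts, best first, with "p" (0 to 1); they miss things now and then, are a little off and sometimes report something else, mostly with a low value. They report only what shows in the picture. A call takes as long as a camera call. They do not tell look-alikes from the thing itself.
- robot.boxes_of(query, camera): "bbox" ([left, top, right, bottom] in pixels, round what is visible of it).
The state is a dict: "time": time; "joint_positions": joint angles; "qvel": joint speeds; "joint_torque": joint torques, N m; "tool_pos": TCP position; "ee_rot": TCP orientation; "wrist_force": force on the tool from outside, world axes, zero at the start; "wrist_torque": the same for the moment, N m; "width": finger opening in m; "finger_force": force on a finger pad.
Only numpy, scipy, OpenCV 4.12 (cv2) and the standard library are available. Lean on these libraries where they do the work, as an engineer would, in place of code of your own. Each camera call takes 0.05 s, during which the arm holds its last target. There are 200 camera calls.

## Task

Push the sliding fork fully home around the square jar in the nest so that the jar cannot turn, then unscrew its tight cap anticlockwise until the thread lets go, without pulling the jar up out of the nest. Finish while still holding the cap in the gripper, level and straight above the open mouth, about two centimetres clear of it: do not carry it away, put it down or let it go. Leave the fork home and the other things on the bench where they are.

Things in the scene. Friction and masses are not known exactly. Their poses are not given: they have to be found in the camera images.
- nest_centre (a point): Centre of the jar's round recess, on the top face of the fixed aluminium nest plate (290 x 120 mm, 16 mm high). Its x axis is the direction in which the fork slides home; the plate reaches 220 mm back (-x), 70 mm forward and 60 mm to each side of this point.
- fork (a joint): Travel of the steel sliding fork along the nest's +x, in m: 0 fully back, 0.065 fully home at its stop, its prongs (62.6 mm apart, 22 to 46 mm above the bench) on either side of the jar's square body, so that it cannot turn. Slides with about 5 N and stays where left; the flared slippery prongs square up the jar.
- fork_handle (a point): Centre of the grip of the fork's black upright round knob (22 mm diameter, spanning 60 to 96 mm above the bench; this point is 80 mm above the bench). Moves with the fork; fully home it is 85 mm behind (-x of the nest) the jar's axis. Same axes as the nest.
- jar_mouth (a point): Centre of the rim of the jar's mouth, 111 mm above the bench, hidden under the cap at first; z up the jar's axis. A springy seal in the mouth pushes up under the tight cap with about 16 N.
- cap_center (a point): Centre of the black ribbed round cap (54 mm diameter, 28 mm tall, about 40 g), half-way up; z up its axis. Screwed tight, this point is 4 to 5 mm below the jar's rim, the cap's lower edge 12 mm above the jar's shoulder. The lower edge clears the rim when this point is 14 mm above the rim.
- spare_center (a point): Bystander: centre of a round capped jar, 60 mm diameter, 95 mm tall, standing on the bench.
- core_center (a point): Bystander: centre of a black rubber roller sleeve, 76 mm diameter, 50 mm tall, standing on the bench.
- wrench: Bystander: a steel wrench lying on the bench.
- cap: The same cap, origin at the centre of its lower edge. Unscrew anticlockwise seen from above: hard at first (0.2 to 0.6 N m), rising about 1 mm per rad. It comes free after 82 to 108 degrees of turn (varies) and meets a stop 35 to 40 degrees later; between the two, and at the stop, it lifts straight off. Do not force it past the stop.
- jar: Loose amber glass jar, about 0.5 kg: square body 60 x 60 mm from 18 to 80 mm above the bench, above it a round neck of 33 mm diameter (45 over the thread). Its round foot stands 8 mm deep in the nest's recess, where it turns freely unless the fork is home. Origin: centre of the foot's underside, 103 mm below the rim.
There are look-alikes about, which are no part of the job. Of the things shaped like the cap, the black one is meant. What is shaped like the jar but blue is not meant.

How it is judged:
On the way, in this order (a step that is already met when the one before it is completed fails the run):
1. the fork is fully home around the jar, the cap still screwed on (value of joint fork above 0.06 m and z of cap_center in the frame of jar_mouth below 0 m), for 0.2 s.
2. the cap is unscrewed and held clear of the jar (z of cap_center in the frame of jar_mouth above 0.014 m and contact force between the fingers and cap above 0.5 N), for 0.1 s.
At the end, for the whole second after the job is handed in: The gripper holds the cap level (within 0.2 rad), within 18 mm of straight above the jar's mouth, its lower edge 2 to 46 mm above the rim, touching the jar nowhere and at rest; the fork is still home (within 7 mm) and the jar still stands in its nest (z of cap_center in the frame of jar_mouth between 0.016 and 0.06 m and horizontal distance between cap_center and jar_mouth below 0.018 m and angle between cap_center's own z axis and vertical below 0.2 rad and contact force between the fingers and cap above 1 N and contact force between cap and jar below 0.05 N and linear speed of cap below 0.03 m/s and value of joint fork above 0.058 m and height (world z) of jar_mouth below 0.115 m and angle between jar_mouth's own z axis and vertical below 0.08 rad); the arm keeps its last pose, push and grip.
It fails at once if the jar is pulled up out of its nest or tipped (height (world z) of jar_mouth above 0.118 m or angle between jar_mouth's own z axis and vertical above 0.17 rad).
It fails at once if the cap is carried away from above the jar (z of cap_center in the frame of jar_mouth above 0.12 m or horizontal distance between cap_center and jar_mouth above 0.06 m).
It fails at once if a bystander is disturbed (distance of any of spare_center, core_center, wrench from where it was at the start of the episode above 0.03 m).
It also fails if it takes over 61 s, if anything falls off the work surface, if the arm or the gripper's body presses on something with over 40 N, if the wrist force passes 120 N, or if a joint passes its speed limit or range.

## Working session

There is one attempt and no reset: what is moved stays moved. The work goes in short steps, Python scripts to look and compute and a shell command to move; the robot and the scene stay as the last step left them, time stands still between calls to the robot, and variables do not carry over. Pictures are saved under pics/ and viewed, at most 10 in all, crops included, and the job is handed in when it is done.

```bash
mkdir -p pics
python3 - <<'E'
from bench import robot
import numpy as np,cv2
ims=[]
for n in ["top","side"]:
    p,d=robot.snapshot(n); np.savez(f"pics/{n}0.npz",p=p,d=d)
    cv2.imwrite(f"pics/{n}0.png",p[:,:,::-1])
    c=robot.calibration(n); print(n,np.round(c["mtx"],1).tolist(),np.round(c["extrinsics"],3).tolist())
    for q in ["fork_handle","cap","jar","spare_center","core_center","wrench"]:
        print(q,[(np.round(b["bbox"]).astype(int).tolist(),round(b["p"],2)) for b in robot.boxes_of(q,n)[:4]])
print(robot.get_obs())
E
```

```text
top [[471.8, 0.0, 309.9], [0.0, 471.8, 235.5], [0.0, 0.0, 1.0]] [[0.017, -0.992, 0.124, 0.477], [-1.0, -0.019, -0.009, 0.02], [0.011, -0.124, -0.992, 1.081], [0.0, 0.0, 0.0, 1.0]]
fork_handle [([274, 252, 324, 314], 0.67)]
cap [([276, 228, 305, 255], 0.97), ([220, 249, 241, 272], 0.59)]
jar [([274, 227, 305, 260], 0.79), ([289, 157, 318, 192], 0.77)]
spare_center [([144, 241, 179, 270], 0.75)]
core_center [([433, 245, 471, 281], 0.57)]
wrench [([429, 173, 486, 241], 0.58)]
side [[564.0, 0.0, 314.8], [0.0, 564.0, 233.7], [0.0, 0.0, 1.0]] [[0.986, -0.127, 0.109, 0.447], [-0.167, -0.695, 0.7, -0.882], [-0.013, -0.708, -0.706, 0.99], [0.0, 0.0, 0.0, 1.0]]
fork_handle [([249, 231, 307, 268], 0.7)]
cap [([282, 199, 302, 219], 0.93), ([299, 200, 324, 228], 0.9)]
jar [([297, 218, 329, 253], 0.89), ([365, 214, 393, 256], 0.81)]
spare_center [([275, 146, 296, 184], 0.81), ([307, 349, 349, 399], 0.73)]
core_center [([308, 350, 350, 398], 0.65)]
wrench [([361, 350, 425, 414], 0.8)]
{'time': 0.7, 'joint_positions': array([ 1.07390994e+00,  8.71425551e-02,  1.37067048e+00,  6.04680585e-06,
        1.68361270e+00, -1.03123994e-01]), 'qvel': array([-0.00047853,  0.00017117, -0.00138877,  0.00013324, -0.0008587 ,
        0.00058642]), 'joint_torque': array([-3.50511600e-04, -3.39911020e+01, -3.02518415e+01,  7.16509530e-02,
        2.36117968e-02,  2.66513126e-05]), 'tool_pos': array([0.21104259, 0.50792598, 0.1908523 ]), 'ee_rot': array([3.14142600e+00, 1.12067848e-05, 2.74783094e+00]), 'wrist_force': array([ 0.09530147, -0.75648797,  0.70664998]), 'wrist_torque': array([ 0.03141152,  0.02978446, -0.0214941 ]), 'finger_force': 0.0, 'width': 0.0939795235902048}
```

View pics/top0.png

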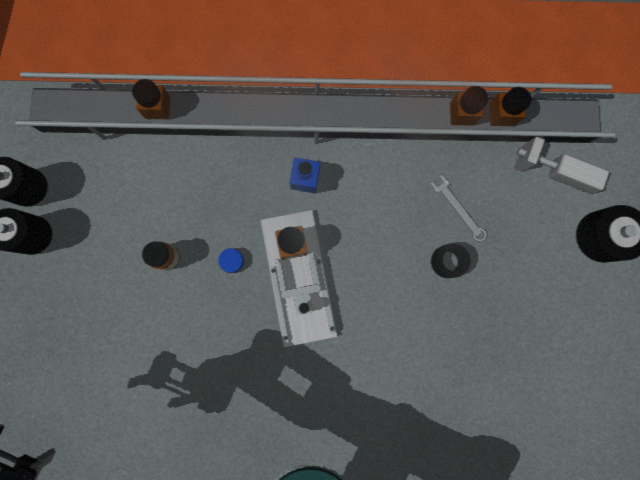

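View pics/side0.png

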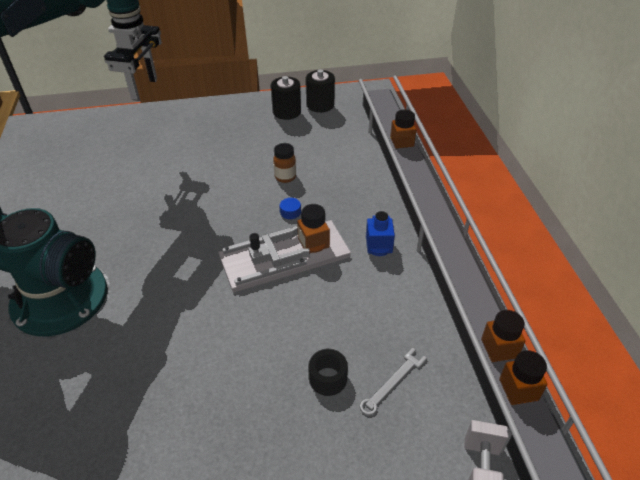

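The top view shows the plate with the black cap on the amber jar at about (290,240) and the knob at (304,308). A blue loose cap lies at (231,260) and a blue jar stands at (305,175). The side view agrees: cap (313,216), knob (255,242).

```bash
cat > h.py <<'E'
from bench import robot
import numpy as np,cv2
def cloud(n,d,tool=None):
    c=robot.calibration(n); K=c["mtx"]
    T=c["extrinsics"] if tool is None else tool@c["hand_eye"]
    v,u=np.mgrid[:480,:640]
    P=np.stack([(u-K[0,2])/K[0,0]*d,(v-K[1,2])/K[1,1]*d,d],-1)@T[:3,:3].T+T[:3,3]
    P[d<=0]=np.nan
    return P
def measure(n,p,d,tool=None,c0=(0.5,0.07),r=.2):
    P=cloud(n,d,tool); near=np.hypot(P[...,0]-c0[0],P[...,1]-c0[1])<r
    z=P[...,2]; dark=p.max(-1)<70; 
    return P,z,near,dark
E
python3 - <<'E'
from h import *
for n in ["top","side"]:
    f=np.load(f"pics/{n}0.npz"); P,z,near,dark=measure(n,f["p"],f["d"])
    pl=near&(z>.010)&(z<.022)
    q=P[pl][:,:2]; r=cv2.minAreaRect((q*1000).astype(np.float32)); print(n,"plate",r,pl.sum(),"z",np.median(z[pl]))
    bb={"top":((274,225,307,258),(294,298,314,318)),"side":((299,203,328,230),(248,232,262,252))}[n]
    for nm,(a,b,c,e),lo,hi in (("cap",bb[0],.112,.13),("knob",bb[1],.085,.105)):
        m=np.zeros_like(dark); m[b:e,a:c]=1; m&=(z>lo)&(z<hi)
        q=P[m]; print(n,nm,m.sum(),np.round(np.median(q,0),4), cv2.minEnclosingCircle((q[:,:2]*1000).astype(np.float32)))
E
```

```text
top plate ((505.63983154296875, 81.96062469482422), (290.6686706542969, 213.283203125), 12.026460647583008) 4374 z 0.01606692055997405
top cap 548 [0.5884 0.0518 0.1208] ((588.8203735351562, 51.72237014770508), 27.78864097595215)
top knob 87 [0.4487 0.0222 0.0957] ((449.0077209472656, 22.24515151977539), 10.675332069396973)
side plate ((506.927734375, 77.53196716308594), (291.3435363769531, 213.7081298828125), 11.671185493469238) 2526 z 0.01706677852602051
side cap 368 [0.5879 0.0457 0.1213] ((588.4155883789062, 49.271728515625), 28.876861572265625)
side knob 87 [0.4486 0.0168 0.0957] ((449.23077392578125, 19.191984176635742), 12.972086906433105)
```

```bash
R='[[[0,0,-0.081],[0.238,-0.487,0],0],[[0,0,-0.081],[0.238,-0.487,0],0],[[0,0,-0.081],[0.238,-0.487,0],0],[[0,0,-0.081],[0.238,-0.487,0],0],[[0,0,-0.081],[0.238,-0.487,0],0]]' ; unset R
python3 -m handwheel '[[[0,0,-0.081],[0.238,-0.487,0],0],[[0,0,-0.081],[0.238,-0.487,0],0],[[0,0,-0.081],[0.238,-0.487,0],0],[[0,0,-0.081],[0.238,-0.487,0],0],[[0,0,-0.081],[0.238,-0.487,0],0]]'
python3 -m handwheel '[[[0,0,-0.081],[0.238,-0.487,0],0],[[0,0,-0.081],[0.238,-0.487,0],0],[[0,0,-0.081],[0.238,-0.487,0],0],[[0,0,-0.081],[0.238,-0.487,0],0],[[0,0,-0.081],[0.238,-0.487,0],0]]'
python3 -m handwheel '[[[0,0,-0.081],[0.238,-0.487,0],0],[[0,0,-0.081],[0.238,-0.487,0],0],[[0,0,-0.081],[0.238,-0.487,0],0],[[0,0,-0.081],[0.238,-0.487,0],0],[[0,0,-0.081],[0.238,-0.487,0],0]]'
python3 -m handwheel '[[[0,0,-0.081],[0.238,-0.487,0],0],[[0,0,-0.081],[0.238,-0.487,0],0],[[0,0,-0.081],[0.238,-0.487,0],0],[[0,0,-0.081],[0.238,-0.487,0],0],[[0,0,0],[0.238,-0.487,0],0]]'
python3 -m handwheel '[[[0,0,-0.081],[0,0,0],0],[[0,0,0],[0,0,0],0]]'
```

```text
time: 1.2
tool_pos: [0.2709, 0.3852, 0.1909]
ee_rot: [3.141, -0.0, 2.107]
wrist_force: [0.7, -0.2, 0.3]
width: 0.094
finger_force: 0.0
time: 1.7
tool_pos: [0.3304, 0.2634, 0.191]
ee_rot: [3.141, -0.0, 1.47]
wrist_force: [0.3, 0.5, 0.2]
width: 0.0938
finger_force: 0.0
time: 2.2
tool_pos: [0.3899, 0.1416, 0.191]
ee_rot: [3.141, -0.001, 0.834]
wrist_force: [-0.6, -0.4, 0.7]
width: 0.0939
finger_force: 0.0
time: 2.7
tool_pos: [0.4494, 0.0198, 0.191]
ee_rot: [3.141, -0.001, 0.328]
wrist_force: [0.6, 1.0, 0.4]
width: 0.0937
finger_force: 0.0
time: 2.9
tool_pos: [0.4492, 0.0202, 0.1907]
ee_rot: [-3.142, 0.0, 0.202]
wrist_force: [0.1, 0.4, 0.2]
width: 0.0938
finger_force: 0.0
```

```bash
cat >> h.py <<'E'
def tool():
    from scipy.spatial.transform import Rotation as R
    o=robot.get_obs(); T=np.eye(4); T[:3,:3]=R.from_euler("xyz",o["ee_rot"]).as_matrix(); T[:3,3]=o["tool_pos"]; return T
E
python3 - <<'E'
from h import *
T=tool(); p,d=robot.snapshot("wrist"); cv2.imwrite("pics/w1.png",p[:,:,::-1])
P=cloud("wrist",d,T); z=P[...,2]
for c,r,lo,hi in (((.449,.021),.025,.088,.104),((.5885,.0505),.04,.113,.128)):
    m=(np.hypot(P[...,0]-c[0],P[...,1]-c[1])<r)&(z>lo)&(z<hi)
    if m.sum()>20: q=P[m]; print(m.sum(),q.mean(0),cv2.minEnclosingCircle((q[:,:2]*1000).astype(np.float32)))
E
```

```text
569 [0.44880213 0.02231156 0.09613834] ((447.6385192871094, 22.168628692626953), 11.107967376708984)
5568 [0.58470841 0.05120987 0.12130033] ((587.3115844726562, 51.75529861450195), 27.93276023864746)
```

View pics/w1.png

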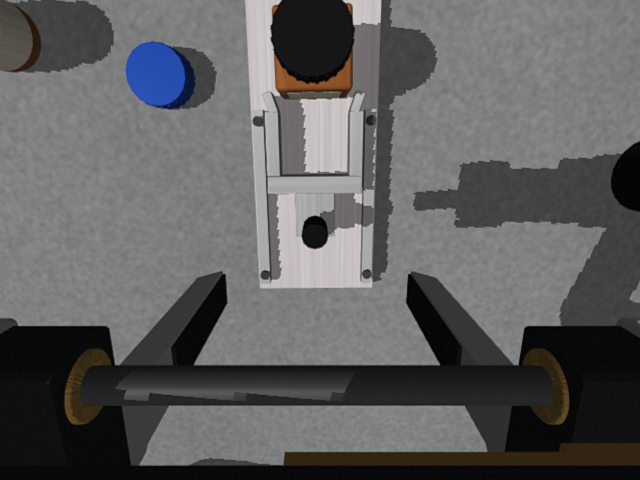

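The wrist view shows the knob at (315,232) midway between the fingers, and the cap at (313,38). The prongs are still short of the jar. I'm descending and gripping the knob.

```bash
python3 -m handwheel '[[[0,0,0],[0,0.04,-0.7],0],[[0,0,0],[0,0,-0.7],0],[[0,0,0],[0,0,-0.68],0],[[0,0,0],[0,0,0],0.6],[[0,0,0],[0,0,0],0.9]]'
python3 -m handwheel '[[[0,0,0],[0,0,0],0.9],[[0,0,0],[0,0,0],0.9],[[0,0,0],[0,0,0],0.9],[[0,0,0],[0,0,0],0.9],[[0,0,0],[0,0,0],0.9]]'
```

```text
time: 3.45
tool_pos: [0.4488, 0.0234, 0.0872]
ee_rot: [-3.141, 0.0, 0.205]
wrist_force: [-0.3, -0.1, -0.0]
width: 0.0812
finger_force: 0.0
time: 3.95
tool_pos: [0.4493, 0.0229, 0.0873]
ee_rot: [3.141, -0.001, 0.203]
wrist_force: [-0.3, 0.6, 0.7]
width: 0.0416
finger_force: 0.0
```

```bash
python3 -m handwheel '[[[0,0,0],[0,0,0],0.95],[[0,0,0],[0,0,0],0.95],[[0,0,0],[0,0,0],0.95],[[0,0,0],[0,0,0],0.95],[[0,0,0],[0,0,0],0.95]]'
```

```text
time: 4.45
tool_pos: [0.449, 0.0229, 0.0868]
ee_rot: [3.142, 0.0, 0.203]
wrist_force: [-0.1, -1.1, 0.0]
width: 0.0053
finger_force: 0.0
```

Run:
```python
from h import *
T=tool(); p,d=robot.snapshot("wrist"); a=p
P=cloud("wrist",d,T); z=P[...,2]
m=(np.hypot(P[...,0]-.449,P[...,1]-.021)<.06)&(z>.088)&(z<.1)&(p.max(-1)<70)
print(m.sum(),P[m].mean(0) if m.any() else 0)
p,d=robot.snapshot("side"); b=cv2.resize(p[150:310,180:380],(640,512))
p,d=robot.snapshot("top"); P=cloud("top",d)
cv2.imwrite("pics/c1.png",np.vstack([cv2.resize(a,(400,300)),cv2.resize(p[180:360,200:440],(400,300))])[:,:,::-1]); cv2.imwrite("pics/s1.png",b[:,:,::-1])
```

```text
552 [0.45142655 0.02345727 0.09531345]
```

View pics/c1.png

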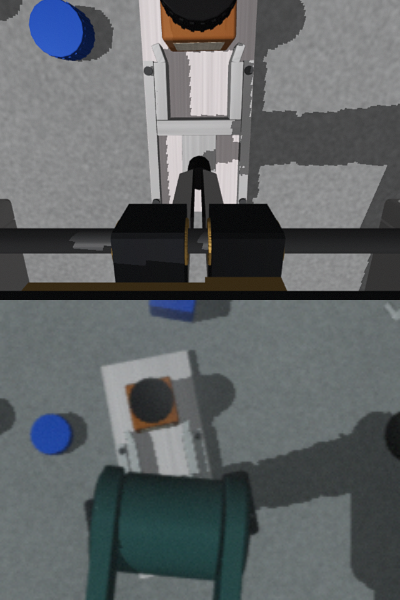

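View pics/s1.png

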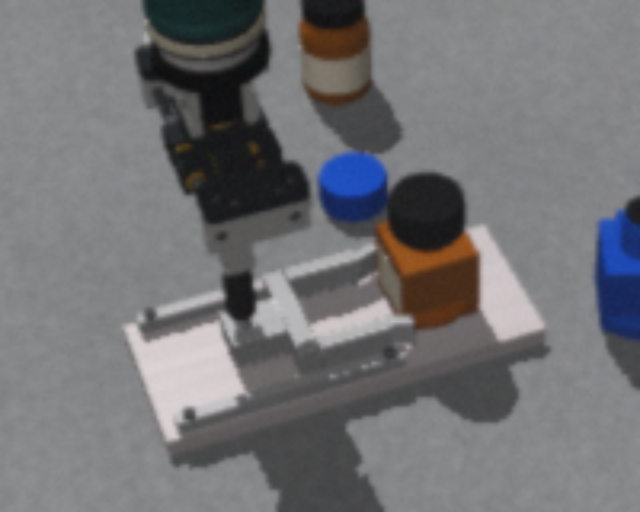

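Run:
```python
from h import *
T=tool(); p,d=robot.snapshot("wrist"); P=cloud("wrist",d,np.eye(4)) # tool frame
W=cloud("wrist",d,T)
for v in range(230,400,12):
    print(v,[(u,*(np.round(P[v,u]*1000).astype(int).tolist() if d[v,u]>0 else [0])) for u in (290,305,318,330,345)])
cv2.imwrite("pics/w2.png",cv2.resize(p[220:400,200:440],(800,600))[:,:,::-1]); print(robot.get_obs()["width"])
```

```text
230 [(290, 10, -20, 69), (305, 18, -8, 40), (318, 17, 0, 40), (330, 18, 8, 40), (345, 17, 18, 40)]
242 [(290, 1, -20, 71), (305, 9, -8, 40), (318, 9, 0, 41), (330, 9, 8, 40), (345, 9, 18, 40)]
254 [(290, -8, -21, 71), (305, 1, -8, 42), (318, 9, 0, 14), (330, 6, 8, 23), (345, 2, 18, 39)]
266 [(290, -18, -21, 69), (305, 6, -7, 2), (318, 9, 0, -8), (330, 7, 7, -2), (345, -7, 18, 40)]
278 [(290, 9, -14, -24), (305, 9, -6, -25), (318, 3, 0, -9), (330, 9, 6, -25), (345, 9, 13, -24)]
290 [(290, 9, -13, -40), (305, 9, -6, -40), (318, -4, 0, -10), (330, 9, 5, -41), (345, 10, 12, -41)]
302 [(290, 9, -12, -52), (305, 9, -6, -52), (318, -10, 0, -10), (330, 9, 5, -53), (345, 9, 11, -53)]
314 [(290, 9, -11, -63), (305, 9, -5, -64), (318, -58, 1, 71), (330, 10, 4, -64), (345, 10, 10, -64)]
326 [(290, 33, -7, -117), (305, 10, -5, -74), (318, -68, 1, 70), (330, 9, 4, -73), (345, 33, 6, -117)]
338 [(290, 33, -6, -123), (305, 8, -5, -80), (318, -78, 1, 69), (330, 9, 4, -82), (345, 33, 5, -124)]
350 [(290, 33, -6, -127), (305, 7, -5, -85), (318, -99, 1, 86), (330, 9, 4, -89), (345, 34, 5, -128)]
362 [(290, 33, -6, -132), (305, 3, -5, -86), (318, -111, 1, 86), (330, 27, 2, -123), (345, 34, 5, -133)]
374 [(290, 33, -6, -136), (305, 28, -3, -128), (318, 28, 0, -128), (330, 27, 2, -128), (345, 33, 4, -136)]
386 [(290, 31, -6, -136), (305, 26, -3, -130), (318, 26, 0, -129), (330, 26, 2, -130), (345, 31, 4, -137)]
398 [(290, 29, -6, -137), (305, 24, -3, -130), (318, 24, 0, -131), (330, 24, 2, -131), (345, 28, 5, -136)]
0.004654197883835318
```

View pics/w2.png

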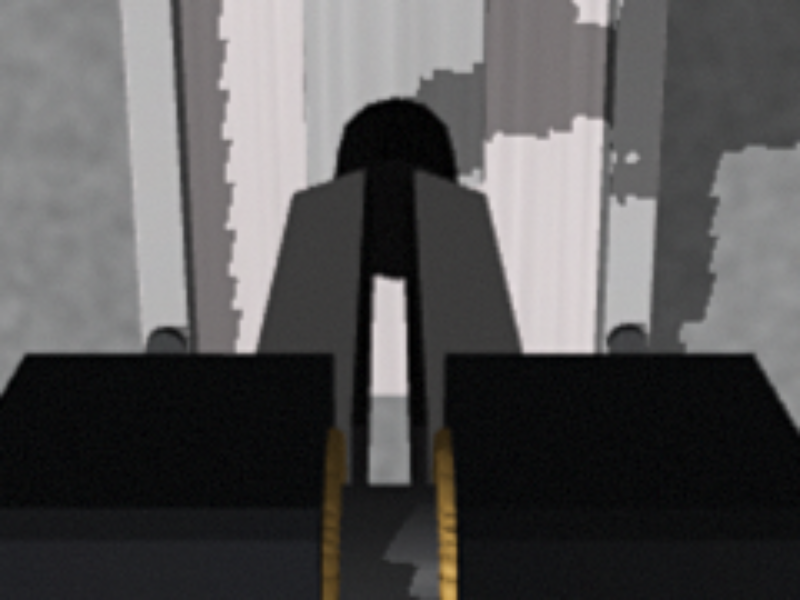

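Run:
```python
from h import *
print(robot.tip_reach)
T=tool(); p,d=robot.snapshot("wrist"); P=cloud("wrist",d,np.eye(4))
for v in range(262,284,2): print(v,[np.round(P[v,u]*1000).astype(int).tolist() for u in (292,298,305,336,342)])
print(np.round(robot.calibration("wrist")["hand_eye"],4).tolist(), robot.get_obs()["tool_pos"])
```

```text
0.025
262 [[-4, -17, 40], [-5, -13, 41], [6, -7, 10], [-5, 12, 41], [-4, 16, 40]]
264 [[-6, -17, 40], [-6, -13, 40], [6, -7, 6], [-6, 12, 40], [-6, 16, 40]]
266 [[-7, -17, 40], [-7, -13, 40], [6, -7, 1], [-1, 11, 22], [-7, 16, 41]]
268 [[-9, -17, 41], [-8, -13, 39], [6, -7, -2], [0, 11, 14], [-9, 16, 40]]
270 [[-11, -17, 42], [-10, -13, 40], [6, -7, -4], [2, 11, 7], [-10, 17, 40]]
272 [[-12, -17, 40], [-12, -13, 40], [9, -7, -16], [3, 10, 1], [-9223372036854775808, -9223372036854775808, -9223372036854775808]]
274 [[-13, -17, 41], [-13, -13, 41], [9, -7, -19], [4, 10, -5], [-13, 17, 39]]
276 [[-26, -19, 70], [9, -10, -22], [9, -6, -22], [9, 9, -22], [-26, 19, 69]]
278 [[9, -13, -24], [9, -10, -25], [9, -6, -25], [9, 9, -26], [9, 12, -24]]
280 [[9, -12, -28], [9, -10, -28], [9, -6, -28], [9, 9, -28], [9, 12, -28]]
282 [[10, -12, -31], [9, -9, -31], [9, -6, -30], [9, 9, -30], [9, 11, -30]]
[[-0.0004, -0.9663, -0.2575, 0.0745], [1.0, -0.0003, -0.0002, -0.0008], [0.0001, -0.2575, 0.9663, -0.1946], [0.0, 0.0, 0.0, 1.0]] [0.44904953 0.02292061 0.08681657]<stdin>:4: RuntimeWarning: invalid value encountered in cast
```

The fingers closed above the knob. In the wrist depth image their tips sit about 16 mm behind the reported TCP, not 25 mm ahead of it, so the stated reach is about 41 mm too long. I'll open, go about 41 mm lower while watching force, and grip again.

```bash
python3 -m handwheel '[[[0,0,0],[0,0,0],0.4],[[0,0,0],[0,0,0],0.4],[[0,0,0],[0,0,0],0.4],[[0,0,0],[0,0,0],0.4],[[0,0,0],[0,0,0],0.4]]'
python3 -m handwheel '[[[0,0,0],[0,0,0],0.4],[[0,0,0],[0,0,0],0.4],[[0,0,0],[0,0,-0.1],0.4],[[0,0,0],[0,0,-0.1],0.4],[[0,0,0],[0,0,-0.1],0.4]]'
python3 -m handwheel '[[[0,0,0],[0,0,-0.1],0.4],[[0,0,0],[0,0,-0.1],0.4],[[0,0,0],[0,0,-0.1],0.4],[[0,0,0],[0,0,-0.1],0.4],[[0,0,0],[0,0,0],0.4]]'
python3 - <<'E'
from h import *
p,d=robot.snapshot("wrist"); P=cloud("wrist",d,np.eye(4))
m=(abs(P[...,0])<14)&(abs(P[...,1])<.04)&(P[...,2]<.02)&(P[...,0]>.004)&(P[...,0]<.012)&(abs(P[...,1])>.016)
print("tip z",np.percentile(P[m][:,2],[90,99,100]))
k=(np.abs(P[...,1])<.013)&(np.abs(P[...,0])<.02)&(P[...,2]<.01)
print("knob",k.sum(),P[k].mean(0),P[k][:,0].min(),P[k][:,0].max(), P[k][:,2].min())
E
```

```text
time: 5.2
tool_pos: [0.4491, 0.0229, 0.0868]
ee_rot: [3.141, -0.0, 0.203]
wrist_force: [-0.2, 0.6, 0.0]
width: 0.0412
finger_force: 0.0
time: 5.7
tool_pos: [0.4488, 0.0229, 0.0711]
ee_rot: [-3.141, 0.001, 0.203]
wrist_force: [0.1, -0.1, 0.5]
width: 0.0567
finger_force: 0.0
time: 6.2
tool_pos: [0.4484, 0.023, 0.0508]
ee_rot: [-3.141, 0.002, 0.203]
wrist_force: [-0.1, -0.7, 0.2]
width: 0.0566
finger_force: 0.0
tip z [-0.03492158  0.00328413  0.00548638]
knob 6183 [ 0.00969053  0.00010706 -0.061405  ] -0.013772504595331164 0.01999145478504461 -0.14281489074300524
```

```bash
python3 -m handwheel '[[[0,0,0],[0,0,-0.08],0.9],[[0,0,0],[0,0,0],0.9],[[0,0,0],[0,0,0],0.9],[[0,0,0],[0,0,0],0.9],[[0,0,0],[0,0,0],0.9]]'
python3 -m handwheel '[[[0,0,0],[0,0,0],0.9],[[0,0,0],[0,0,0],0.9],[[0,0,0],[0,0,0],0.9]]'
```

```text
time: 6.75
tool_pos: [0.4494, 0.0217, 0.048]
ee_rot: [3.139, -0.0, 0.203]
wrist_force: [0.8, -3.4, -0.0]
width: 0.0218
finger_force: 30.0
time: 7.05
tool_pos: [0.4494, 0.0218, 0.048]
ee_rot: [3.139, -0.0, 0.203]
wrist_force: [1.4, -5.5, -1.2]
width: 0.0218
finger_force: 30.0
```

```bash
python3 -m handwheel '[[[0,0,0],[0.16,0.034,0],0.9],[[0,0,0],[0.16,0.034,0],0.9],[[0,0,0],[0.16,0.034,0],0.9],[[0,0,0],[0.16,0.034,0],0.9],[[0,0,0],[0.16,0.034,0],0.9]]'
python3 -m handwheel '[[[0,0,0],[0.1,0.02,0],0.9],[[0,0,0],[0.1,0.02,0],0.9],[[0,0,0],[0.05,0.01,0],0.9],[[0,0,0],[0.05,0.01,0],0.9]]'
```

```text
time: 7.55
tool_pos: [0.4877, 0.0299, 0.048]
ee_rot: [3.139, 0.004, 0.203]
wrist_force: [-4.2, -5.0, 3.3]
width: 0.0216
finger_force: 30.0
time: 7.95
tool_pos: [0.5027, 0.0331, 0.048]
ee_rot: [3.14, 0.004, 0.203]
wrist_force: [-3.9, -4.8, 3.7]
width: 0.0219
finger_force: 30.0
```

```bash
for i in 1; do python3 -m handwheel '[[[0,0,0],[0.02,0.004,0],0.9],[[0,0,0],[0.02,0.004,0],0.9]]'
python3 -m handwheel '[[[0,0,0],[0.02,0.004,0],0.9],[[0,0,0],[0.02,0.004,0],0.9]]'
python3 -m handwheel '[[[0,0,0],[0.02,0.004,0],0.9],[[0,0,0],[0.02,0.004,0],0.9]]'; done | grep -E "pos|force"
```

```text
tool_pos: [0.5047, 0.0335, 0.048]
wrist_force: [-4.8, -4.4, 3.5]
finger_force: 30.0
tool_pos: [0.5058, 0.0337, 0.048]
wrist_force: [-7.3, -6.6, 6.0]
finger_force: 30.0
tool_pos: [0.5057, 0.0337, 0.0479]
wrist_force: [-13.0, -7.2, 9.7]
finger_force: 30.0
```

```bash
python3 -m handwheel '[[[0,0,0],[0,0,0],0],[[0,0,0],[0,0,0],0],[[0,0,0],[0,0,0],0],[[0,0,0],[0,0,0],0],[[0,0,0],[0,0,0.5],0]]'
python3 -m handwheel '[[[0,0,0],[0,0,0.6],0],[[0,0,0],[0,0,0.6],0],[[0,0,0],[0.6,0.1,0.2],0],[[0,0,0],[0.2,0.05,0.2],0],[[0,0,0],[0,0,0],0]]'
python3 - <<'E'
from h import *
T=tool(); p,d=robot.snapshot("wrist"); cv2.imwrite("pics/w3.png",p[:,:,::-1])
P=cloud("wrist",d,T); z=P[...,2]; print(T[:3,3])
for c,r,lo,hi in (((.506,.034),.025,.088,.104),((.5885,.0515),.04,.115,.128)):
    m=(np.hypot(P[...,0]-c[0],P[...,1]-c[1])<r)&(z>lo)&(z<hi)
    if m.sum()>20: q=P[m]; print(m.sum(),q.mean(0),cv2.minEnclosingCircle((q[:,:2]*1000).astype(np.float32)))
E
```

```text
time: 9.05
tool_pos: [0.507, 0.0361, 0.0692]
ee_rot: [-3.139, 0.008, 0.203]
wrist_force: [0.5, 0.2, -0.7]
width: 0.0581
finger_force: 0.0
time: 9.55
tool_pos: [0.552, 0.0436, 0.1543]
ee_rot: [3.141, -0.003, 0.204]
wrist_force: [-0.1, -0.5, -0.9]
width: 0.0934
finger_force: 0.0
[0.55198948 0.04356189 0.15431509]
691 [0.50601347 0.03448769 0.09589189] ((504.6358337402344, 34.382843017578125), 10.98495101928711)
5804 [0.58834323 0.05195918 0.12136718] ((587.2593994140625, 51.72093963623047), 27.771690368652344)
```

View pics/w3.png

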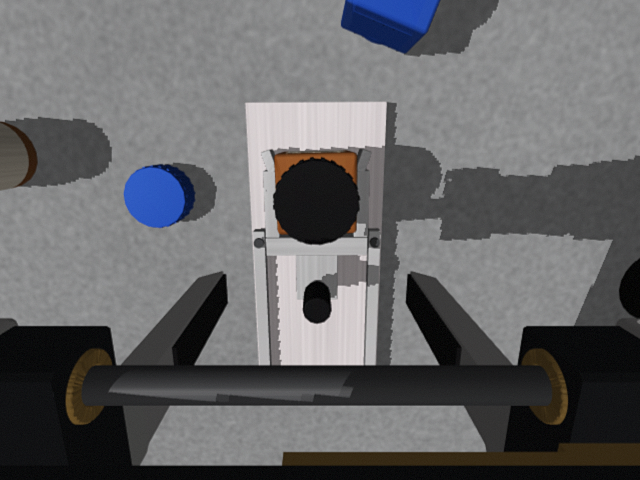

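The wrist view shows the fork home: prongs on both sides of the jar, knob at (317,302), 84 mm behind the cap. The cap at (316,200) is clear for the grasp.

```bash
python3 -m handwheel '[[[0,0,0],[0.5,0.1,0],0],[[0,0,0],[0.22,0.06,0],0],[[0,0,0],[0,0,-0.4],0],[[0,0,0],[0,0,-0.4],0],[[0,0,0],[0,0,-0.4],0]]'
python3 -m handwheel '[[[0,0,0],[0,0,-0.2],0],[[0,0,0],[0,0,-0.2],0],[[0,0,0],[0,0,0],0.7],[[0,0,0],[0,0,0],0.7],[[0,0,0],[0,0,0],0.7]]'
python3 -m handwheel '[[[0,0,0],[0,0,0],0.7],[[0,0,0],[0,0,0],0.7],[[0,0,0],[0,0,0],0.7],[[0,0,0],[0,0,0],0.7],[[0,0,0],[0,0,0],0.7]]'; python3 -c "
from bench import robot;o=robot.get_obs();print(o['joint_positions'],o['wrist_torque'])"
```

```text
time: 10.1
tool_pos: [0.5852, 0.0512, 0.0914]
ee_rot: [-3.141, 0.002, 0.203]
wrist_force: [-0.3, 0.1, 0.4]
width: 0.0939
finger_force: 0.0
time: 10.6
tool_pos: [0.5868, 0.0511, 0.0741]
ee_rot: [3.141, -0.002, 0.203]
wrist_force: [0.4, -0.3, 0.5]
width: 0.0734
finger_force: 0.0
time: 11.1
tool_pos: [0.5865, 0.0509, 0.0734]
ee_rot: [3.141, -0.001, 0.203]
wrist_force: [-0.3, -1.2, 2.3]
width: 0.0544
finger_force: 30.0
[-9.42497856e-03  2.21929330e-01  1.45242970e+00 -4.01116927e-04
  1.46601257e+00  1.35842317e+00] [-0.09215738  0.08367211 -0.05978229]
```

```bash
python3 -m handwheel '[[[0,0,0.05],[0,0,0.002],0.8],[[0,0,0.05],[0,0,0.002],0.8],[[0,0,0.05],[0,0,0.002],0.8],[[0,0,0.05],[0,0,0.002],0.8],[[0,0,0.05],[0,0,0.002],0.8]]'; python3 -c "
from bench import robot;o=robot.get_obs();print(o['wrist_torque'])"
python3 -m handwheel '[[[0,0,0.05],[0,0,0.002],0.8],[[0,0,0.05],[0,0,0.002],0.8],[[0,0,0.05],[0,0,0.002],0.8],[[0,0,0.05],[0,0,0.002],0.8],[[0,0,0.05],[0,0,0.002],0.8]]'; python3 -c "
from h import *
o=robot.get_obs();print(o['wrist_torque'])
p,d=robot.snapshot('side');q,e=robot.snapshot('wrist');cv2.imwrite('pics/u1.png',np.vstack([cv2.resize(p[150:290,220:400],(540,320),),cv2.resize(q[200:340,180:460],(540,270))])[:,:,::-1])"
```

```text
time: 11.6
tool_pos: [0.5865, 0.051, 0.0737]
ee_rot: [3.141, -0.001, 0.598]
wrist_force: [0.1, -0.2, 2.3]
width: 0.054
finger_force: 30.0
[-0.16479608  0.05494696 -0.24773885]
time: 12.1
tool_pos: [0.5869, 0.0507, 0.0741]
ee_rot: [3.14, -0.001, 0.991]
wrist_force: [2.2, -0.8, 1.1]
width: 0.0541
finger_force: 30.0
[-0.25926475 -0.17563183 -0.22281542]
```

View pics/u1.png

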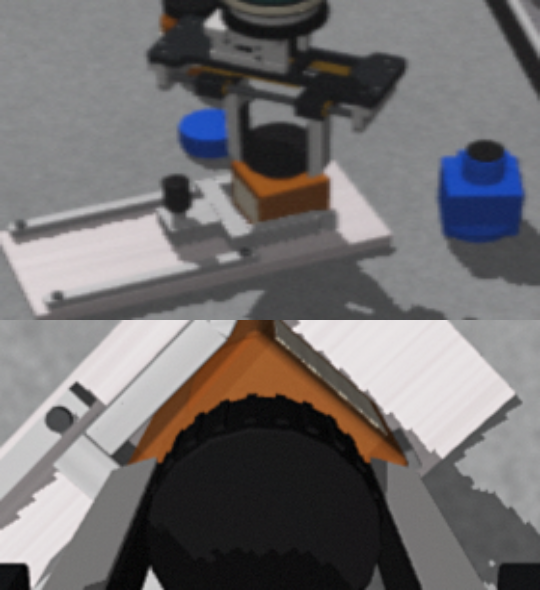

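The jar stays square in the fork while the gripper turns (cap gripped at about (265,480) in the lower view), and the torque shows the thread resisting. I'll keep turning.

```bash
T(){ python3 -c "
from bench import robot;o=robot.get_obs();print('   tz',o['wrist_torque'][2].round(3))"; }
python3 -m handwheel '[[[0,0,0.05],[0,0,0.002],0.8],[[0,0,0.05],[0,0,0.002],0.8],[[0,0,0.05],[0,0,0.002],0.8],[[0,0,0.05],[0,0,0.002],0.8],[[0,0,0.05],[0,0,0.002],0.8]]' | grep -E "rot|pos|wrist"; T
python3 -m handwheel '[[[0,0,0.05],[0,0,0.002],0.8],[[0,0,0.05],[0,0,0.002],0.8],[[0,0,0.05],[0,0,0.002],0.8]]'| grep -E "rot|pos|wrist"; T
python3 -m handwheel '[[[0,0,0.05],[0,0,0.002],0.8],[[0,0,0.05],[0,0,0.002],0.8],[[0,0,0.05],[0,0,0.002],0.8]]'| grep -E "rot|pos|wrist"; T
python3 -m handwheel '[[[0,0,0.05],[0,0,0.002],0.8],[[0,0,0.05],[0,0,0.002],0.8]]'| grep -E "rot|pos|wrist"; T
```

```text
tool_pos: [0.5871, 0.0504, 0.0745]
ee_rot: [3.139, 0.001, 1.382]
wrist_force: [2.9, -1.2, -1.1]
   tz -0.188
tool_pos: [0.5872, 0.0505, 0.0748]
ee_rot: [3.139, 0.001, 1.617]
wrist_force: [3.3, -1.2, 0.6]
   tz -0.17
tool_pos: [0.5872, 0.0505, 0.0758]
ee_rot: [3.139, 0.002, 1.853]
wrist_force: [1.8, -2.5, 0.8]
   tz 0.037
tool_pos: [0.5872, 0.0505, 0.0759]
ee_rot: [3.139, 0.002, 2.011]
wrist_force: [1.9, -2.3, 2.0]
   tz -0.017
```

The torque fell to zero at about 92° and the tool rose 1 mm, so the thread has let go. I'll lift gently.

```bash
python3 -m handwheel '[[[0,0,0.05],[0,0,0.01],0.8],[[0,0,0],[0,0,0.04],0.8],[[0,0,0],[0,0,0.04],0.8]]' | grep -E "rot|pos|force"
python3 -m handwheel '[[[0,0,0],[0,0,0.06],0.8],[[0,0,0],[0,0,0.06],0.8]]' | grep -E "rot|pos|force"
python3 -c "
from h import *
p,d=robot.snapshot('side');z=cloud('side',d)
cv2.imwrite('pics/u2.png',cv2.resize(p[150:290,220:400],(720,560))[:,:,::-1])"
```

```text
tool_pos: [0.5856, 0.0512, 0.079]
ee_rot: [-3.141, -0.001, 2.086]
wrist_force: [1.0, -0.3, -0.6]
finger_force: 30.0
tool_pos: [0.586, 0.0512, 0.0857]
ee_rot: [-3.142, -0.0, 2.087]
wrist_force: [0.7, 0.1, -0.1]
finger_force: 30.0
```

View pics/u2.png

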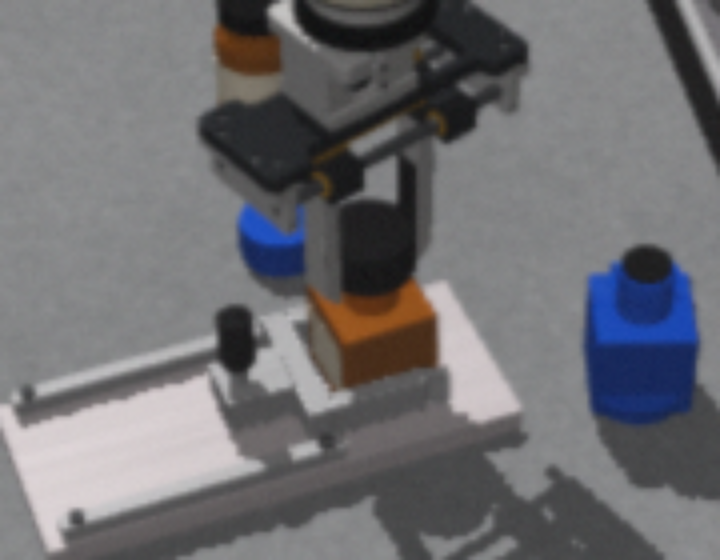

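The cap has come up with the gripper, the amber neck shows beneath it at about (370,300), and the jar is still in the nest. I'll lift the rest of the way.

```bash
python3 -m handwheel '[[[0,0,0],[0,0,0.1],0.8],[[0,0,0],[0,0,0.15],0.8],[[0,0,0],[0,0,0.15],0.8],[[0,0,0],[0,0,0.1],0.8],[[0,0,0],[0,0,0.02],0.8]]' | grep -E "rot|pos|force"
python3 -m handwheel '[[[0,0,0],[0,0,0],0.8],[[0,0,0],[0,0,0],0.8],[[0,0,0],[0,0,0],0.8],[[0,0,0],[0,0,0],0.8],[[0,0,0],[0,0,0],0.8]]'
python3 - <<'E'
from h import *
T=tool(); p,d=robot.snapshot("wrist"); P=cloud("wrist",d,T); z=P[...,2]
m=(np.hypot(P[...,0]-.588,P[...,1]-.0515)<.033)&(z>.13)&(z<.175)&(p.max(-1)<70)
q=P[m]; zt=np.percentile(q[:,2],90); t=q[q[:,2]>zt-.004]; print(m.sum(),"cap top",zt,"centre z",zt-.014,cv2.minEnclosingCircle((t[:,:2]*1000).astype(np.float32)))
p,d=robot.snapshot("side"); P=cloud("side",d); z=P[...,2]
k=np.zeros(z.shape,bool); k[225:252,265:295]=1
k=(np.hypot(P[...,0]-.506,P[...,1]-.034)<.02)&(z>.085)&(z<.1); print("knob",k.sum(),P[k].mean(0))
hsv=cv2.cvtColor(p,cv2.COLOR_RGB2HSV); j=(hsv[...,0]<20)&(hsv[...,1]>120)&(np.hypot(P[...,0]-.588,P[...,1]-.05)<.05)
print("amber z max",np.percentile(z[j],[50,90,98]), robot.get_obs()["qvel"].round(3))
cv2.imwrite("pics/u3.png",cv2.resize(p[130:290,220:400],(630,560))[:,:,::-1])
E
```

```text
tool_pos: [0.5867, 0.0512, 0.1131]
ee_rot: [3.14, 0.001, 2.088]
wrist_force: [0.1, -0.4, -0.9]
finger_force: 30.0
time: 15.05
tool_pos: [0.5859, 0.0511, 0.1114]
ee_rot: [-3.141, -0.0, 2.088]
wrist_force: [-0.1, 0.2, -0.8]
width: 0.0536
finger_force: 30.0
13254 cap top 0.16019176657497808 centre z 0.14619176657497807 ((584.5823364257812, 53.519561767578125), 29.287546157836914)
knob 78 [0.5054056  0.02980959 0.09451155]
amber z max [0.0804009  0.10737086 0.24259725] [ 0.     0.001 -0.002  0.001 -0.    -0.001]
```

View pics/u3.png

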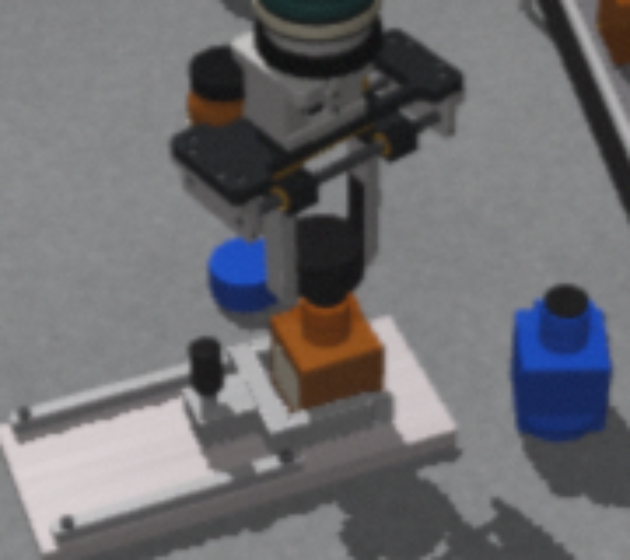

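The cap (325,260) is held level above the bare neck (325,320). Its centre is at z 0.146, so the lower edge is about 21 mm above the rim. The jar's shoulder is still at 80 mm and the fork is home, so I'm handing it in.

```bash
python3 -c "
from bench import robot;print(robot.close_job())"
```

```text
the job is handed in; nothing more can be done
None
```

The job is handed in, with no verdict returned: the fork is home, the cap let go after about 92° of turn, and the gripper holds it level about 21 mm above the mouth, with the jar still standing in its nest.

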